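# Turn the funnel-support arm end for end on its stand

### The arm

A 6-joint arm with a two-finger parallel gripper is mounted at the origin on the work surface. World frame = base frame: x ahead of the robot, y to its left, z up, the work surface at z = 0. Lengths are in m, angles in rad, forces in N, time in s.
With the tool pointing down it reaches from about 0.4 to 0.825 m from the base axis. Payload 7 kg.
Tool frame: the origin (TCP) lies between the finger pads; the fingertips stand 25 mm ahead of it and the grasp point (between the pads) lies 6 mm ahead of it (ctrl.tips_ahead is the distance from the TCP to the fingertips, in m); y points along the fingers, x is the direction in which the jaws open and shut, and the axes are right-handed (so a half turn about y gives the same grasp; the last joint's range is limited). The gripper opens to 85 mm and grips with 20 to 120 N. Pads are 22 mm wide; open, the fingers measure 114 mm over their backs; the gripper's body (76 mm by 85 mm) begins 54 mm behind the grasp point. The pads swing forward as they close: fully open they stand 13 mm farther back than shut.
Start: joints at [1.607, 0.359, 0.012, 0, -1.224, -0.288], TCP at [0.168, 0.654, 0.256] pointing down, gripper open.
Joint ranges: [-3.07, 3.07], [-1.43, 2.12], [-1.02, 1.25], [-3.03, 1.67], [-3.05, -0], [-3.03, 3.03]. Speed limits (rad/s): [2.39, 2.39, 3.01, 3.14, 3.14, 3.14].

### API

Orientations are given as a unit quaternion [x, y, z, w].
In Python, from station import ctrl, grab_frame, calibration, job_done, outline_of gives the robot as it stands. The module is installed in compiled form; this text tells all that it offers.
- The arm moves only by the tool apply_moves, never from a script. Its argument "rows" is a list of rows, each a list of 3 entries, a list of its own where there are three numbers: the shift along the tool's x, y, z in m, then the turn about the tool's y in rad, then the finger opening in m, from 0 to 0.0854. A call has 1 to 5 rows; each row is the pose to reach, as a shift and turn from the pose commanded when the call began, along the tool's axes at that moment; what a row does not reach only later rows make up. A row lasts 1/10 s, in which the tool goes at most 50 mm and 8.59 degrees, less where a joint would pass 70% of its speed; a pose out of reach is approached as far as the arm can. A call with a gripper value outside its range is refused whole. The fingers move at their own pace and stop on an object; "squeeze" is the grip in N (left out, the last holds). Time passes only in rows, so rows that repeat a pose let the fingers close. It gives the time, the measured TCP pose, the force and the opening at its end, in the units of the state.
- ctrl.observe(): the state, without advancing time (a new reading comes with each control period).
- grab_frame(name): name is "scene" or "top"; returns (picture, depth): 400x640x3 uint8, red, green, blue; 400x640 float32, m along the optical axis (not along the pixel's ray), 0 where there is no reading.
- calibration(name): a dict with "mtx" (3x3 intrinsics, pixels), "T" (4x4, takes a point from camera to world coordinates). Camera axes: x right, y up, looking along -z (the intrinsics and any distortion apply to the point x, -y, -z); pixel columns grow to the right and rows downward; lengths in m; the calibration is good to about 2 mm. A picture is of the moment at which its call begins. calibration takes no time and is no camera call.
- job_done(): hands the job in, once; it reports no verdict.
Trained networks look in the newest picture that a camera, given by its name, has taken for a name from the list of things; names that differ only in an ending like _2 or _b are one class to them, and where a whole thing is asked for, a point or a joint stands for the part that bears it (a point fixed in the world has none). Each returns a list of dicts, best first, with "confidence" (0 to 1); they miss things now and then, are a little off and sometimes report something else, mostly with a low value. They report only what shows in the picture. A call takes as long as a camera call. They do not tell look-alikes from the thing itself.
- outline_of(name, camera): "pixels" (400x640 bool, what is visible of it) and "xy" ([column, row] in pixels, amid what is visible of it).
The state is a dict: "time_s": time; "q": joint angles; "dq": joint speeds; "effort": joint torques, N m; "ee_pos": TCP position; "eef_rot": TCP orientation; "ft_force": force on the tool from outside, world axes, zero at the start; "moment": the same for the moment, N m; "grip_width": finger opening in m.
Only numpy, scipy, OpenCV 4.12 (cv2) and the standard library are available. Lean on these libraries where they do the work, as an engineer would, in place of code of your own. Each camera call takes 0.05 s, during which the arm holds its last target. There are 200 camera calls.

### The job

The two-ended funnel arm on the stand has its large ring on the side where the small flask stands. Lift the arm right off its pivot pin, turn it end for end and put it back on the pin, same face up, so that the small ring is on the flask's side, and turn it until it drops fully home, flat in the notch of the collar. Let go, and leave the glassware and everything else on the bench where it stands.

Things in the scene. Friction and masses are not known exactly. Their poses are not given: they have to be found in the camera images.
- ring_arm: Loose aluminium funnel-support arm, about 200 mm long, 0.2 to 0.45 kg, balanced at its middle. Origin: centre of its pivot bore (15 mm, right through) at the underside; x along the bar to the SMALL ring, z up. Bar 12 mm thick, 26 mm wide at the middle, 20 mm farther out. At the start it lies askew on top of the collar's lugs, large ring to the flask's side, not in the notch
- boss_top (a point): Centre of the top of the arm's grip boss: a square block 36 x 36 mm, faces along and across the bar, from 12 to 44 mm above the arm's underside, with the pivot bore through it
- stand: Fixed stand: base plate 270 x 190 x 12 mm with a column in the middle that carries collar and pin. Origin: under the pin, on the bench; x points to the flask's side, z up
- collar_top (a point): On the pin's axis, at the top of the collar's disc, 100 mm above the bench. Dark steel disc 80 mm across, fixed, with two straight lugs 56 mm long and 9 mm high (tops at 109 mm) that leave a notch 30 mm wide across the pin. The arm's underside is at 109 mm when it lies on the lugs, at 100 mm when home. The direction of this point's axes does not tell the notch's angle
- notch (a point): Same point. The notch may point anywhere within 0.35 rad either way of the stand's x axis, and its angle is NOT reported: turn the fitted arm slowly until it drops 9 mm into the notch under its own weight. It enters only within about 0.07 rad. The notch holds the arm against turning
- post_left (a point): Top of the stop post on the stand's +y side: upright steel rod, 10 mm thick, 78 mm from the pin, top 143 mm above the bench. The arm cannot swing past the posts unless it is lifted off
- post_right (a point): Top of the same kind of stop post on the stand's -y side
- pin_tip (a point): Tip of the fixed upright steel pivot pin, 134 mm above the bench. The pin is 12 mm thick; its top 6 mm taper to 5.6 mm
- small_ring (a point): Centre of the arm's small ring, at half its thickness
- large_ring (a point): Centre of the arm's large ring, at half its thickness
- flask: Small conical glass flask, 65 mm across, 80 mm high, standing loose on the stand's base plate on its +x side, about 95 mm from the pin. Origin: centre of its underside
- beaker: Small glass beaker, 52 mm across, 55 mm high, standing loose on the stand's base plate on its -x side, about 95 mm from the pin. Origin: centre of its underside
- brown_bottle: Brown reagent bottle, 72 mm across, 150 mm high, a bystander on the bench. Origin: centre of its underside
- white_jar: White plastic jar with a screw cap, 80 mm across, 130 mm high, a bystander on the bench. Origin: centre of its underside
- big_flask: Larger conical glass flask, 88 mm across, 109 mm high, a bystander on the bench. Origin: centre of its underside
- funnel: White plastic funnel standing mouth down, 72 mm across, 85 mm high, a bystander on the bench. Origin: centre of its underside
- spatula: Steel weighing spatula, 190 mm long, lying on the bench, a bystander. Origin: under the middle of its rod
Not all that is in view belongs to the job. Several things have the shape of the ring_arm; the one meant has the colours described above.

How it is judged:
By the outcome, as a careful person would: the job done as asked, in the order asked, and still so for the second after the job is handed in, with the robot touching nothing.
It also fails if it takes over 58 s, if anything falls off the work surface, if the arm or the gripper's body presses on something with over 40 N, if the wrist force passes 120 N, or if a joint passes its speed limit or range.

## Working session

There is one attempt and no reset: what is moved stays moved. The work goes in short steps, Python scripts to look and compute and a tool call to move; the robot and the scene stay as the last step left them, time stands still between calls to the robot, and variables do not carry over. Pictures are saved under pics/ and viewed, about 8 in all and at most 12, crops included, and the job is handed in when it is done.

Besides the shell and the picture viewer there is one more tool, called after "Request:" as a command line: name --argument value ..., lists and objects as JSON in quotes. apply_moves: Moves the arm, as the interface text tells. Its arguments: {"type":"object","properties":{"rows":{"type":"array","items":{"type":"array"}},"squeeze":{"type":"number"}},"required":["rows"]}

```bash
mkdir -p pics
cat > h.py <<'E'
import numpy as np, cv2
from station import ctrl, grab_frame, calibration, job_done, outline_of
from scipy.spatial.transform import Rotation as R
def world(name,d):
    c=calibration(name);K=c["mtx"];T=np.array(c["T"])
    v,u=np.mgrid[0:400,0:640]
    P=np.stack([(u-K[0][2])/K[0][0]*d,-(v-K[1][2])/K[1][1]*d,-d],-1)
    W=P@T[:3,:3].T+T[:3,3]; W[d==0]=np.nan
    return W
def proj(name,p):
    c=calibration(name);K=np.array(c["mtx"]);T=np.array(c["T"])
    q=T[:3,:3].T@(np.array(p)-T[:3,3]); q=q*[1,-1,-1]; q=K@q; return q[:2]/q[2]
def save(n,im,s=1):
    cv2.imwrite("pics/"+n,cv2.resize(im[:,:,::-1],None,fx=s,fy=s,interpolation=cv2.INTER_CUBIC))
E
python3 - <<'E'
from h import *
np.set_printoptions(precision=3,suppress=True)
s=ctrl.observe();print(s["time_s"],s["ee_pos"],s["eef_rot"],s["ft_force"],s["grip_width"],ctrl.tips_ahead)
out=[]
for n in("scene","top"):
    im,d=grab_frame(n);W=world(n,d);c=calibration(n);print(n,{k:np.shape(v) for k,v in c.items()},np.array(c["T"])[:3,3])
    save(n+"0.png",im,1.25);np.save(n+"0.npy",W)
    for o in("ring_arm","flask","beaker","post_left","pin_tip","small_ring","large_ring","stand"):
        for r in outline_of(o,n)[:4]:
            m=r["pixels"];print(n,o,round(r["confidence"],2),np.round(r["xy"]),np.nanmedian(W[m],0) if m.any() else None,m.sum(),np.nanpercentile(W[m][:,2],98) if m.any() else None)
E
```

```text
0.0 [0.168 0.653 0.255] [ 0.434 -0.558  0.559 -0.433] [-0.229  0.312  0.118] 0.08547894039505306 0.025
scene {'mtx': (3, 3), 'T': (4, 4)} [ 0.863 -0.578  0.925]
scene ring_arm 0.96 [206. 252.] [ 0.198 -0.291  0.012] 676 0.04589821509675534
scene ring_arm 0.91 [364. 219.] [0.557 0.009 0.121] 726 0.15482025345755812
scene ring_arm 0.87 [326. 164.] [0.257 0.216 0.012] 398 0.04596527737509106
scene flask 0.57 [382. 258.] [ 0.648 -0.02   0.043] 455 0.09288003718713615
scene beaker 0.55 [342. 222.] [0.467 0.053 0.048] 160 0.10584011930500993
scene post_left 0.95 [358. 251.] [ 0.577 -0.019  0.012] 3471 0.11175003791493915
scene post_left 0.71 [365. 217.] [0.559 0.01  0.121] 798 0.15463266697161931
scene pin_tip 0.81 [360. 251.] [ 0.577 -0.019  0.012] 3415 0.1131676884176942
scene small_ring 0.87 [206. 253.] [ 0.198 -0.287  0.012] 642 0.04594850562932529
scene small_ring 0.82 [363. 223.] [0.562 0.01  0.121] 781 0.1546555344135689
scene small_ring 0.65 [359. 250.] [ 0.577 -0.021  0.012] 3234 0.09850489831200317
scene small_ring 0.55 [326. 164.] [0.257 0.217 0.014] 311 0.046208822253498365
sce
[... 944 characters left out ...]
36690945164
top small_ring 0.79 [413. 291.] [ 0.192 -0.276  0.013] 669 0.04685625852949315
top small_ring 0.73 [227. 273.] [0.252 0.233 0.012] 571 0.04666055206872707
top small_ring 0.71 [305. 156.] [0.544 0.013 0.121] 708 0.15534061225583207
top small_ring 0.41 [305. 174.] [0.527 0.013 0.012] 4336 0.04520898067599622
top large_ring 0.89 [229. 269.] [0.252 0.231 0.012] 599 0.04671520207335276
top large_ring 0.8 [416. 292.] [ 0.192 -0.277  0.013] 681 0.046850854916179595
top large_ring 0.65 [310. 152.] [0.546 0.013 0.121] 734 0.1553278110349669
top large_ring 0.45 [445. 181.] [ 0.502 -0.362  0.045] 818 0.11182902364246028
top stand 0.62 [305. 170.] [0.526 0.014 0.012] 4573 0.11782227459800315
```

View pics/scene0.png

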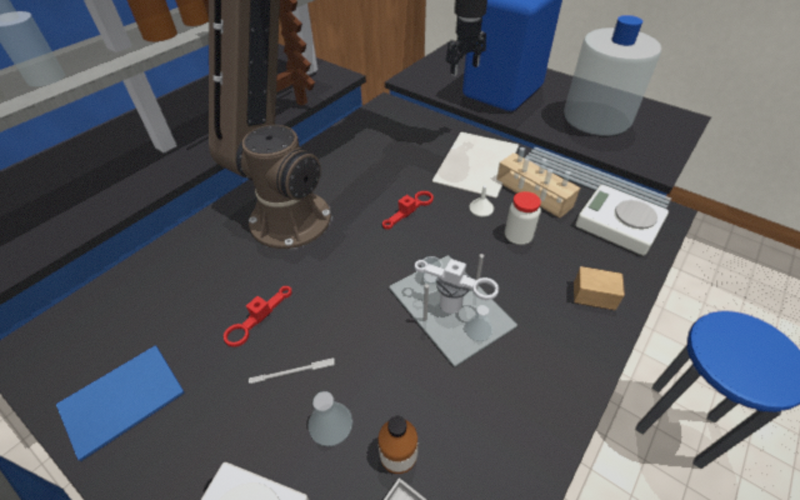

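Run:
```python
from h import *
np.set_printoptions(precision=4,suppress=True)
im=cv2.imread("pics/top0.png")[:,:,::-1];im=cv2.resize(im,(640,400))
save("topcrop.png",im[95:235,220:400],4)
W=np.load("top0.npy")
s=ctrl.observe();print(R.from_quat(s["eef_rot"]).as_matrix())
b=(np.abs(W[...,0]-.55)<.15)&(np.abs(W[...,1]-.01)<.12)
for lo,hi in((.148,.158),(.115,.124),(.138,.1475),(.094,.111),(.008,.016)):
    m=b&(W[...,2]>lo)&(W[...,2]<hi); 
    P=W[m]
    r=cv2.minAreaRect((P[:,:2]*1000).astype(np.float32));print(lo,m.sum(),P.mean(0),r)
```

```text
[[-0.2491 -0.      0.9685]
 [-0.9685  0.     -0.2491]
 [-0.     -1.     -0.0001]]
0.148 176 [0.5484 0.0146 0.1525] ((548.9812622070312, 14.557242393493652), (37.43581008911133, 35.48481750488281), 11.628937721252441)
0.115 401 [0.5529 0.0151 0.1201] ((554.2815551757812, 11.987342834472656), (184.615478515625, 106.2735366821289), 36.0089225769043)
0.138 37 [0.5452 0.015  0.1425] ((540.845947265625, 16.63079071044922), (161.82620239257812, 31.73861312866211), 73.91954803466797)
0.094 366 [0.5484 0.0156 0.1036] ((563.987548828125, -0.47837066650390625), (171.35333251953125, 125.85432434082031), 42.01262664794922)
0.008 3818 [0.5365 0.0124 0.0118] ((546.6529541015625, 7.49981689453125), (204.6107940673828, 269.8415832519531), 70.8908920288086)
```

View pics/topcrop.png

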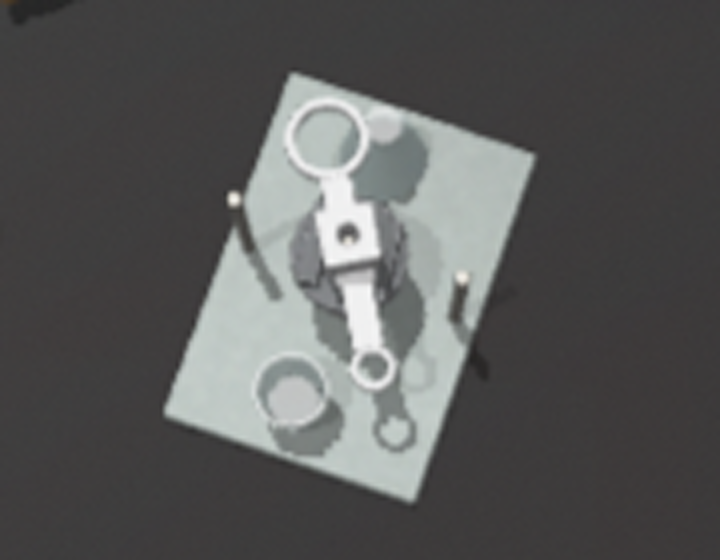

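The scene shows the aluminium arm on the stand at about (455,268) in the scaled picture, with its large ring towards the flask. There are two red look-alikes, at (408,208) and (258,308), lying on the bench. The enlarged top crop confirms the aluminium one: boss at crop (348,235), large ring (327,138) beside the flask, small ring (372,368). It lies at about +11.6°, and the stand's x axis is at about -19°. I'll grip the boss across the bar.

Request:
apply_moves --rows '[[[0.035, 0, 0.035], 0, 0.085], [[0.07, 0, 0.07], 0, 0.085], [[0.105, 0, 0.105], 0, 0.085], [[0.14, 0, 0.14], 0, 0.085], [[0.175, 0, 0.175], 0, 0.085]]'

```text
time_s: 1.4
ee_pos: [0.2947, 0.4388, 0.2565]
eef_rot: [-0.433, 0.559, -0.559, 0.434]
ft_force: [1.1, 0.6, 1.1]
grip_width: 0.0852
```

Request:
apply_moves --rows '[[[0.035, 0, 0.035], 0, 0.085], [[0.07, 0, 0.07], 0, 0.085], [[0.105, 0, 0.105], 0, 0.085], [[0.14, 0, 0.14], 0, 0.085], [[0.175, 0, 0.175], 0, 0.085]]'

```text
time_s: 1.9
ee_pos: [0.4205, 0.2258, 0.2569]
eef_rot: [-0.433, 0.559, -0.559, 0.434]
ft_force: [1.1, -0.0, -0.3]
grip_width: 0.0847
```

Request:
apply_moves --rows '[[[0.035, 0, 0.035], 0, 0.085], [[0.07, 0, 0.07], 0, 0.085], [[0.105, 0, 0.105], 0, 0.085], [[0.14, 0, 0.14], 0, 0.085], [[0.174, 0, 0.178], 0, 0.085]]'

```text
time_s: 2.4
ee_pos: [0.5491, 0.0135, 0.2568]
eef_rot: [0.433, -0.559, 0.559, -0.434]
ft_force: [1.2, 2.2, 0.3]
grip_width: 0.0852
```

```bash
python3 -c "
from h import *
s=ctrl.observe();print(s['time_s'],s['q'],s['ee_pos'],R.from_quat(s['eef_rot']).as_matrix().round(3),s['ft_force'])"
```

```text
2.4 [ 3.81214254e-01  1.51393606e-01 -2.67128034e-01  1.16562752e-05
 -1.15121581e+00  9.37876430e-01] [0.54910018 0.01345361 0.25680932] [[-0.249  0.001  0.968]
 [-0.968  0.    -0.249]
 [-0.001 -1.     0.001]] [1.19625202 2.24639047 0.25571383]
```

Request:
apply_moves --rows '[[[0, 0, 0], 0.14, 0.085], [[0, 0, 0], 0.28, 0.085], [[0, 0, 0], 0.42, 0.085], [[0, 0, 0], 0.56, 0.085], [[0, 0, 0], 0.7, 0.085]]'

```text
time_s: 2.9
ee_pos: [0.5484, 0.0153, 0.2564]
eef_rot: [-0.213, 0.674, -0.674, 0.213]
ft_force: [0.5, -0.9, 0.3]
grip_width: 0.0852
```

Request:
apply_moves --rows '[[[0, 0, 0], 0.14, 0.085], [[0, 0, 0], 0.28, 0.085], [[0, 0, 0], 0.42, 0.085], [[0, 0, 0], 0.56, 0.085], [[0, 0, 0], 0.7, 0.085]]'

```text
time_s: 3.4
ee_pos: [0.5485, 0.0155, 0.2564]
eef_rot: [0.031, 0.706, -0.706, -0.031]
ft_force: [0.8, 0.4, 0.8]
grip_width: 0.0851
```

Request:
apply_moves --rows '[[[0, 0, 0], 0.14, 0.085], [[0, 0, 0], 0.28, 0.085], [[0, 0, 0], 0.42, 0.085], [[0, 0, 0], 0.56, 0.085], [[0, 0, 0], 0.7, 0.085]]'

```text
time_s: 3.9
ee_pos: [0.5484, 0.0155, 0.2564]
eef_rot: [0.271, 0.653, -0.653, -0.271]
ft_force: [-0.4, -0.6, 0.1]
grip_width: 0.085
```

Request:
apply_moves --rows '[[[0, 0.02, 0], 0.14, 0.085], [[0, 0.04, 0], 0.28, 0.085], [[0, 0.06, 0], 0.42, 0.085], [[0, 0.06, 0], 0.56, 0.085], [[0, 0.06, 0], 0.588, 0.085]]'

```text
time_s: 4.4
ee_pos: [0.5482, 0.0154, 0.1958]
eef_rot: [-0.448, -0.547, 0.547, 0.448]
ft_force: [-0.2, 0.7, 0.3]
grip_width: 0.085
```

Run:
```python
from h import *
s=ctrl.observe();print(s['time_s'],s['q'],s['ee_pos'],R.from_quat(s['eef_rot']).as_matrix().round(3),s['ft_force'])
im,d=grab_frame("top"); save("t1.png",im[95:235,220:400],4)
im2,d=grab_frame("scene"); save("s1.png",im2[150:310,280:460],4)
cv2.imwrite("pics/c1.png",np.hstack([cv2.resize(cv2.imread("pics/t1.png"),(400,311)),cv2.resize(cv2.imread("pics/s1.png"),(400,311))]))
```

```text
4.4 [ 3.85353452e-01  2.00933303e-01 -3.53751345e-01  1.10342602e-04
 -1.01714923e+00 -1.75738359e+00] [0.54823773 0.0153697  0.19584778] [[-0.198 -0.001 -0.98 ]
 [ 0.98  -0.    -0.198]
 [-0.    -1.     0.001]] [-0.17945853  0.67482704  0.32822818]
```

View pics/c1.png

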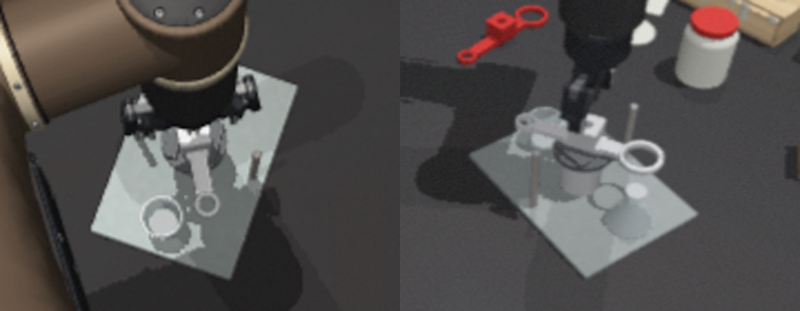

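The gripper stands above the boss with its jaws across the bar, boss at about (190,140) in the left half. I'll go down and grip lightly.

Request:
apply_moves --rows '[[[0, 0.015, 0], 0, 0.085], [[0, 0.028, 0], 0, 0.085], [[0, 0.04, 0], 0, 0.085], [[0, 0.048, 0], 0, 0.085], [[0, 0.048, 0], 0, 0.06]]' --squeeze 30

```text
time_s: 5.0
ee_pos: [0.5477, 0.0152, 0.147]
eef_rot: [-0.447, -0.547, 0.549, 0.447]
ft_force: [0.3, -0.2, 0.5]
grip_width: 0.0729
```

Request:
apply_moves --rows '[[[0, 0, 0], 0, 0.045], [[0, 0, 0], 0, 0.03], [[0, 0, 0], 0, 0.03], [[0, 0, 0], 0, 0.03], [[0, 0, 0], 0, 0.03]]' --squeeze 30

```text
time_s: 5.5
ee_pos: [0.549, 0.0156, 0.149]
eef_rot: [0.447, 0.548, -0.548, -0.447]
ft_force: [1.5, -0.1, 4.3]
grip_width: 0.0358
```

Request:
apply_moves --rows '[[[0, 0, 0], 0, 0.03], [[0, 0, 0], 0, 0.03]]' --squeeze 60

```text
time_s: 5.7
ee_pos: [0.549, 0.0156, 0.1491]
eef_rot: [0.447, 0.548, -0.548, -0.447]
ft_force: [-0.8, 0.3, 6.1]
grip_width: 0.0352
```

```bash
python3 -c "
from h import *
s=ctrl.observe();print(s['time_s'],s['q'],s['ee_pos'],R.from_quat(s['eef_rot']).as_matrix().round(3),s['ft_force'],s['moment'],s['grip_width'])"
```

```text
5.7 [ 3.85365948e-01  2.48700735e-01 -4.12299069e-01  4.70456663e-04
 -9.08505536e-01 -1.75435502e+00] [0.54895169 0.0155621  0.14905514] [[-0.201  0.001 -0.98 ]
 [ 0.98   0.    -0.201]
 [-0.    -1.    -0.001]] [-0.83922709  0.25700619  6.07606534] [-0.03627343  0.2464465  -0.01967568] 0.035231652688439793
```

Request:
apply_moves --rows '[[[0, -0.01, 0], 0, 0.03], [[0, -0.02, 0], 0, 0.03], [[0, -0.03, 0], 0, 0.03], [[0, -0.045, 0], 0, 0.03], [[0, -0.06, 0], 0, 0.03]]' --squeeze 60

```text
time_s: 6.2
ee_pos: [0.5481, 0.0155, 0.2093]
eef_rot: [-0.447, -0.548, 0.548, 0.447]
ft_force: [1.0, 0.4, -1.7]
grip_width: 0.0352
```

Request:
apply_moves --rows '[[[0.0, -0.02, 0], 0, 0.03], [[0.04, -0.03, 0], -0.14, 0.03], [[0.09, -0.03, 0], -0.28, 0.03], [[0.14, -0.03, 0], -0.42, 0.03], [[0.18, -0.03, 0], -0.56, 0.03]]'

```text
time_s: 6.7
ee_pos: [0.5115, 0.1939, 0.2393]
eef_rot: [0.276, 0.651, -0.65, -0.276]
ft_force: [0.1, 0.4, -3.3]
grip_width: 0.0352
```

Request:
apply_moves --rows '[[[0, 0, 0], -0.14, 0.03], [[0, 0, 0], -0.28, 0.03], [[0, 0, 0], -0.42, 0.03], [[0, 0, 0], -0.56, 0.03], [[0, 0, 0], -0.7, 0.03]]'

```text
time_s: 7.2
ee_pos: [0.512, 0.1919, 0.2389]
eef_rot: [0.036, 0.706, -0.706, -0.037]
ft_force: [0.5, -0.1, -2.3]
grip_width: 0.0352
```

Request:
apply_moves --rows '[[[0, 0, 0], -0.14, 0.03], [[0, 0, 0], -0.28, 0.03], [[0, 0, 0], -0.42, 0.03], [[0, 0, 0], -0.56, 0.03], [[0, 0, 0], -0.7, 0.03]]'

```text
time_s: 7.7
ee_pos: [0.512, 0.1918, 0.2389]
eef_rot: [-0.208, 0.676, -0.676, 0.208]
ft_force: [1.0, 0.2, -1.7]
grip_width: 0.0351
```

Request:
apply_moves --rows '[[[0, 0, 0], -0.14, 0.03], [[0, 0, 0], -0.28, 0.03], [[0, 0, 0], -0.42, 0.03], [[0, 0, 0], -0.56, 0.03], [[0, 0, 0], -0.64, 0.03]]'

```text
time_s: 8.2
ee_pos: [0.5121, 0.1918, 0.2389]
eef_rot: [-0.41, 0.576, -0.576, 0.41]
ft_force: [-0.8, -0.8, -2.4]
grip_width: 0.0347
```

Run:
```python
from h import *
np.set_printoptions(precision=4,suppress=True)
s=ctrl.observe();print(s['time_s'],s['q'],s['ee_pos'],R.from_quat(s['eef_rot']).as_matrix().round(3),s['ft_force'],s['moment'],s['grip_width'])
im,d=grab_frame("top"); save("t2.png",im[70:250,180:400],3.6)
W=world("top",d);np.save("t2.npy",W)
im2,d2=grab_frame("scene"); W2=world("scene",d2);np.save("s2.npy",W2); save("s2.png",im2[170:280,300:440],5.5)
for n,w in(("top",W),("scene",W2)):
    b=(np.hypot(w[...,0]-.549,w[...,1]-.0155)<.045)
    for lo,hi in((.094,.1045),(.1055,.113),(.115,.14)):
        m=b&(w[...,2]>lo)&(w[...,2]<hi);print(n,lo,m.sum(),w[m].mean(0) if m.any() else 0)
    b=b&(w[...,2]>.09); P=w[b]
```

```text
8.2 [ 0.7166  0.1611 -0.2978 -0.0004 -1.1119  0.5199] [0.5121 0.1918 0.2389] [[-0.328 -0.     0.945]
 [-0.945  0.    -0.328]
 [-0.    -1.    -0.   ]] [-0.7935 -0.8393 -2.4366] [-0.0303 -0.017   0.0772] 0.034715805082449924
top 0.094 415 [0.547  0.0142 0.0995]
top 0.1055 226 [0.5494 0.0153 0.1087]
top 0.115 21 [0.5476 0.0141 0.1292]
scene 0.094 276 [0.5554 0.0078 0.0999]
scene 0.1055 197 [0.5525 0.0112 0.1088]
scene 0.115 22 [0.5524 0.011  0.1262]
```

View pics/t2.png

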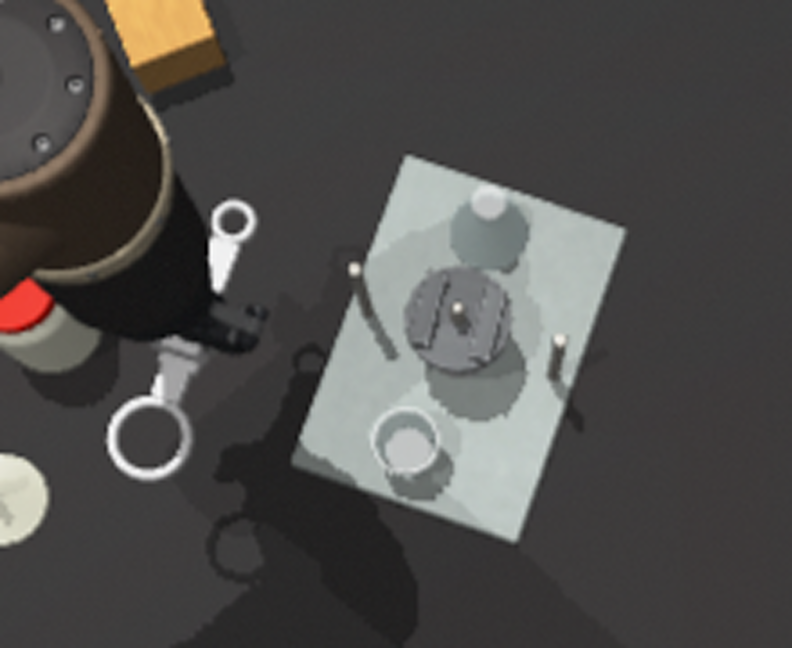

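View pics/s2.png

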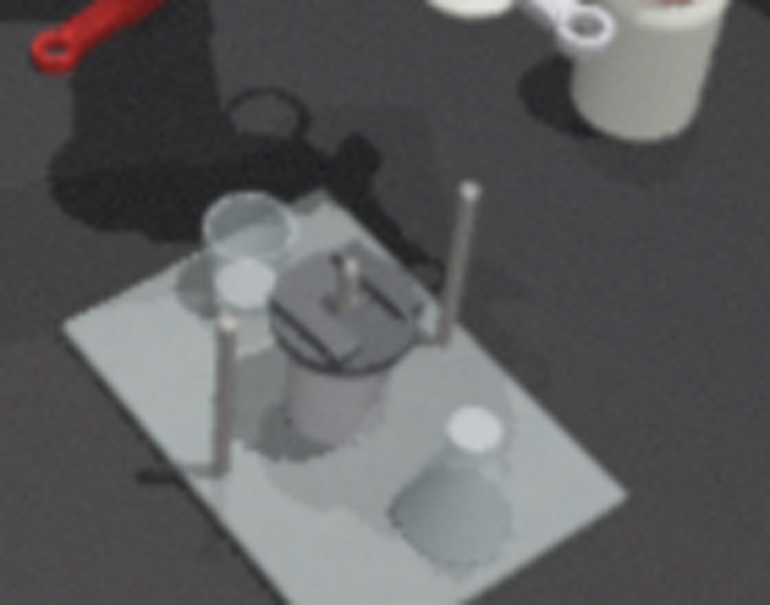

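The collar is bare with both lugs in view: top crop (437,312) and (490,325), pin at (458,312). The arm is held with its small ring at (232,220), pointing to the flask's side. Next I'll fit the notch angle and the arm's actual heading.

Run:
```python
from h import *
np.set_printoptions(precision=4,suppress=True)
for n,f in(("top","t2.npy"),("scene","s2.npy")):
    w=np.load(f); m=(np.hypot(w[...,0]-.549,w[...,1]-.0145)<.044)&(w[...,2]>.1065)&(w[...,2]<.112)
    P=w[m][:,:2]*1000; 
    pin=w[(np.hypot(w[...,0]-.549,w[...,1]-.0145)<.012)&(w[...,2]>.120)].mean(0)
    best=[]
    for a in np.radians(np.arange(-45,10,.5)):
        e=np.array([-np.sin(a),np.cos(a)]); t=P@e
        g=np.sort(t); i=np.argmax(np.diff(g)); best.append((np.diff(g)[i],np.degrees(a),(g[i]+g[i+1])/2))
    best.sort(reverse=True); print(n,best[:5],"pin",pin)
    _,a,c=best[0]; a=np.radians(a);e=np.array([-np.sin(a),np.cos(a)])
    for sd in(P[P@e>c],P[P@e<c]):
        r=cv2.minAreaRect(sd.astype(np.float32));print(len(sd),sd.mean(0),r)
w=np.load("t2.npy")
m=(np.hypot(w[...,0]-.512,w[...,1]-.192)<.14)&(w[...,2]>.19)&(w[...,2]<.22)
P=w[m][:,:2]
mm=m.astype(np.uint8);print(m.sum())
Q=P[P[:,0]>.55];S=P[P[:,0]<.46]
for k in(Q,S):
    print(len(k),k.mean(0),cv2.minEnclosingCircle((k*1000).astype(np.float32)))
b=w[(np.abs(w[...,0]-.55)<.2)&(np.abs(w[...,1]-.02)<.2)&(np.abs(w[...,2]-.012)<.004)]
print(cv2.minAreaRect((b[:,:2]*1000).astype(np.float32)))
```

```text
top [(np.float64(15.394376807170232), np.float64(-13.5), np.float64(134.79937479106184)), (np.float64(15.379840736939173), np.float64(-14.0), np.float64(139.3833193056077)), (np.float64(15.344914825099977), np.float64(-14.500000000000002), np.float64(143.96625854433924)), (np.float64(15.330780516468764), np.float64(-13.0), np.float64(130.24364479199716)), (np.float64(15.29233718743481), np.float64(-14.999999999999998), np.float64(148.54647577067044))] pin [0.548  0.0144 0.1304]
100 [555.8095  35.8312] ((552.6172485351562, 29.48610496520996), (30.402080535888672, 55.9359130859375), 76.28324890136719)
98 [543.4872  -7.6207] ((543.6148071289062, -7.817354202270508), (15.544297218322754, 55.998111724853516), 76.21276092529297)
scene [(np.float64(11.3194091814199), np.float64(-14.500000000000002), np.float64(159.7605769129969)), (np.float64(11.179302069572572), np.float64(-14.0), np.float64(155.02109393906636)), (np.float64(11.060213634962025), np.float64(-14.999999999999998), np.float64(164.28867317972174)), (np.float64(11.032296064885742), np.float64(-13.5), np.float64(150.26678173579148)), (np.float64(10.884449908140283), np.float64(-13.0), np.float64(145.501026135306))] pin [0.5522 0.0112 0.1282]
83 [558.6442  35.6258] ((557.252685546875, 35.39175796508789), (17.924880981445312, 56.676109313964844), 77.18824005126953)
93 [546.5039  -7.4281] ((547.2213745117188, -0.10588455200195312), (33.53681945800781, 55.10013961791992), 80.07959747314453)
505
157 [0.5767 0.1677] ((576.3956298828125, 168.47723388671875), 26.770225524902344)
161 [0.4351 0.2155] ((440.4472961425781, 216.58734130859375), 28.088947296142578)
((549.0924072265625, 14.510009765625), (189.94259643554688, 270.10015869140625), 70.81989288330078)
```

Request:
apply_moves --rows '[[[0.035, 0, 0.021], 0, 0.03], [[0.075, 0, 0.045], -0.04, 0.03], [[0.115, 0, 0.069], -0.084, 0.03], [[0.148, 0, 0.089], -0.084, 0.03], [[0.155, 0, 0.093], -0.084, 0.03]]'

```text
time_s: 8.8
ee_pos: [0.5484, 0.0115, 0.2386]
eef_rot: [0.431, -0.561, 0.561, -0.43]
ft_force: [0.2, 1.0, -2.1]
grip_width: 0.0349
```

Request:
apply_moves --rows '[[[0, 0.015, 0], 0, 0.03], [[0, 0.03, 0], 0, 0.03], [[0, 0.04, 0], 0, 0.03], [[0, 0.045, 0], 0, 0.03], [[0, 0.045, 0], 0, 0.03]]'

```text
time_s: 9.3
ee_pos: [0.5481, 0.0149, 0.1929]
eef_rot: [-0.432, 0.56, -0.56, 0.432]
ft_force: [0.6, -1.0, -2.2]
grip_width: 0.0351
```

Run:
```python
from h import *
np.set_printoptions(precision=4,suppress=True)
s=ctrl.observe();print(s['time_s'],s['q'],s['ee_pos'],R.from_quat(s['eef_rot']).as_matrix().round(3),s['ft_force'],s['moment'])
im,d=grab_frame("top")
im2,d2=grab_frame("scene"); W=world("scene",d2); save("s3.png",im2[160:280,300:440],4.5)
for n,w in(("top",world("top",d)),("scene",W)):
    m=(np.hypot(w[...,0]-.549,w[...,1]-.015)<.15)&(w[...,2]>.145)&(w[...,2]<.172); P=w[m][:,:2]
    for k in (P[P[:,0]>.60],P[P[:,0]<.50]):
        if len(k)>8: print(n,len(k),k.mean(0),cv2.minEnclosingCircle((k*1000).astype(np.float32)))
```

```text
9.3 [ 0.3845  0.2035 -0.3578 -0.     -1.0106  0.9302] [0.5481 0.0149 0.1929] [[-0.253 -0.001  0.967]
 [-0.967 -0.    -0.253]
 [ 0.001 -1.    -0.001]] [ 0.5622 -0.964  -2.2122] [-0.0729 -0.0348 -0.013 ]
top 160 [0.474  0.0332] ((476.1009216308594, 33.509132385253906), 28.578771591186523)
scene 136 [ 0.6222 -0.0053] ((620.6197509765625, -1.7375987768173218), 24.58365821838379)
scene 104 [0.4707 0.0275] ((477.23748779296875, 32.710662841796875), 28.639995574951172)
```

View pics/s3.png

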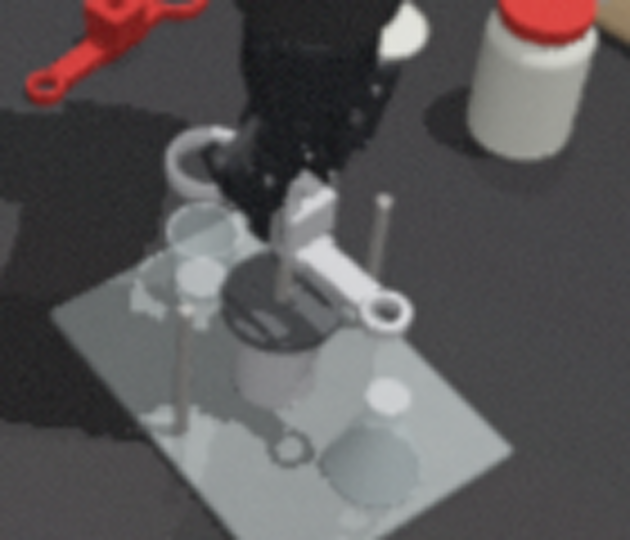

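Request:
apply_moves --rows '[[[0, 0.008, 0.001], 0, 0.03], [[0, 0.014, 0.001], 0, 0.03], [[0, 0.018, 0.001], 0, 0.03], [[0, 0.022, 0.001], 0, 0.03], [[0, 0.024, 0.001], 0, 0.03]]'

```text
time_s: 9.9
ee_pos: [0.5492, 0.0144, 0.1688]
eef_rot: [-0.432, 0.56, -0.56, 0.432]
ft_force: [-0.4, -0.3, -3.1]
grip_width: 0.0353
```

Request:
apply_moves --rows '[[[0, 0.004, 0], 0, 0.03], [[0, 0.008, 0], 0, 0.03], [[0, 0.012, 0], 0, 0.03], [[0, 0.016, 0], 0, 0.03], [[0, 0.016, 0], 0, 0.03]]'

```text
time_s: 10.4
ee_pos: [0.549, 0.0143, 0.1526]
eef_rot: [-0.432, 0.56, -0.56, 0.432]
ft_force: [0.4, 0.3, -2.1]
grip_width: 0.0349
```

On the pin, no contact force. The underside should be at about 112.5 mm. I'll go on into the notch.

Request:
apply_moves --rows '[[[0, 0.002, 0], 0, 0.03], [[0, 0.004, 0], 0, 0.03], [[0, 0.005, 0], 0, 0.03], [[0, 0.006, 0], 0, 0.03], [[0, 0.006, 0], 0, 0.03]]'

```text
time_s: 10.9
ee_pos: [0.5493, 0.0144, 0.1472]
eef_rot: [-0.432, 0.56, -0.56, 0.432]
ft_force: [-0.4, 0.1, -2.7]
grip_width: 0.0355
```

Request:
apply_moves --rows '[[[0, 0.002, 0], 0, 0.03], [[0, 0.003, 0], 0, 0.03], [[0, 0.004, 0], 0, 0.03], [[0, 0.005, 0], 0, 0.03], [[0, 0.005, 0], 0, 0.03]]'

```text
time_s: 11.4
ee_pos: [0.5493, 0.0144, 0.1422]
eef_rot: [-0.432, 0.56, -0.56, 0.432]
ft_force: [-0.4, -0.3, -2.0]
grip_width: 0.0351
```

Request:
apply_moves --rows '[[[0, 0.001, 0], 0, 0.03], [[0, 0.001, 0], 0, 0.03], [[0, 0.002, 0], 0, 0.03], [[0, 0.002, 0], 0, 0.03]]'

```text
time_s: 11.8
ee_pos: [0.5494, 0.0144, 0.1402]
eef_rot: [0.432, -0.56, 0.56, -0.432]
ft_force: [0.5, 0.1, -2.1]
grip_width: 0.0356
```

In the notch, about 0–1 mm above home and not touching. I'll release it slowly and let it settle.

Request:
apply_moves --rows '[[[0, 0, 0], 0, 0.036], [[0, 0, 0], 0, 0.039], [[0, 0, 0], 0, 0.042], [[0, 0, 0], 0, 0.05], [[0, 0, 0], 0, 0.06]]' --squeeze 20

```text
time_s: 12.3
ee_pos: [0.5494, 0.0144, 0.1404]
eef_rot: [0.432, -0.56, 0.56, -0.432]
ft_force: [0.2, -0.5, -0.4]
grip_width: 0.0602
```

Request:
apply_moves --rows '[[[0, 0, 0], 0, 0.07], [[0, 0, 0], 0, 0.07], [[0, -0.01, 0], 0, 0.075], [[0, -0.03, 0], 0, 0.075], [[0, -0.05, 0], 0, 0.075]]'

```text
time_s: 12.8
ee_pos: [0.5493, 0.0143, 0.1914]
eef_rot: [0.432, -0.56, 0.56, -0.432]
ft_force: [0.4, -0.4, 0.1]
grip_width: 0.0749
```

Request:
apply_moves --rows '[[[0, -0.04, 0], 0, 0.075], [[0, -0.08, 0], 0, 0.075], [[-0.04, -0.09, 0], 0, 0.075], [[-0.09, -0.09, 0], 0, 0.075], [[-0.14, -0.09, 0], 0, 0.075]]'

```text
time_s: 13.3
ee_pos: [0.5852, 0.1511, 0.2825]
eef_rot: [0.431, -0.56, 0.56, -0.433]
ft_force: [-0.0, -0.6, 0.5]
grip_width: 0.0748
```

Request:
apply_moves --rows '[[[-0.04, 0, 0], 0, 0.075], [[-0.08, 0, 0], 0, 0.075], [[-0.08, 0, 0], 0, 0.075], [[-0.08, 0, 0], 0, 0.075], [[-0.08, 0, 0], 0, 0.075]]'

```text
time_s: 13.8
ee_pos: [0.6048, 0.2267, 0.2808]
eef_rot: [0.432, -0.56, 0.56, -0.432]
ft_force: [0.5, 0.1, 0.6]
grip_width: 0.0749
```

Run:
```python
from h import *
np.set_printoptions(precision=4,suppress=True)
s=ctrl.observe();print(s['time_s'],s['ee_pos'],s['ft_force'])
im,d=grab_frame("top"); save("t4.png",im[80:250,220:400],3.5)
im2,d2=grab_frame("scene"); save("s4.png",im2[160:280,300:440],4.2)
a=cv2.imread("pics/t4.png");b=cv2.imread("pics/s4.png")
cv2.imwrite("pics/c4.png",np.hstack([cv2.resize(a,(400,378)),cv2.resize(b,(400,343+35))]))
for n,w in(("top",world("top",d)),("scene",world("scene",d2))):
    r=np.hypot(w[...,0]-.549,w[...,1]-.0145);z=w[...,2]
    m=(r<.03)&(z>.138)&(z<.17);print(n,"boss top",m.sum(),np.median(w[m],0),cv2.minAreaRect((w[m][:,:2]*1000).astype(np.float32)))
    m=(r<.13)&(r>.03)&(z>.104)&(z<.125);
    for nm,k in(("fl",w[m&(w[...,0]>.58)]),("bk",w[m&(w[...,0]<.52)])): print(nm,len(k),k.mean(0),np.median(k[:,2]))
    old=np.load(n+"0.npy")
    for o in("flask","beaker"):
        q=outline_of(o,n)
        for x in q[:2]: print(n,o,x["confidence"],np.round(x["xy"]),np.nanmedian(w[x["pixels"]],0))
```

```text
13.8 [0.6048 0.2267 0.2808] [0.4916 0.1242 0.6475]
top boss top 177 [0.5477 0.0153 0.1439] ((548.947021484375, 14.375247955322266), (36.034305572509766, 36.626956939697266), 76.0838394165039)
fl 165 [ 0.6087 -0.0006  0.1108] 0.11081929296495385
bk 212 [0.4871 0.0281 0.1112] 0.11137134497941714
top flask 0.71 [308. 157.] [0.541  0.0155 0.1132]
top flask 0.52 [320. 132.] [ 0.6333 -0.0181  0.0388]
top beaker 0.49 [294. 191.] [0.4672 0.0556 0.03  ]
scene boss top 137 [0.5522 0.0139 0.1436] ((551.1234130859375, 14.36380386352539), (37.50938415527344, 38.21189498901367), 77.46389770507812)
fl 179 [0.6093 0.0017 0.1107] 0.11107542095723388
bk 155 [0.4855 0.0291 0.1104] 0.11098934261409388
scene flask 0.76 [382. 261.] [ 0.6492 -0.0213  0.0407]
scene flask 0.69 [386. 162.] [0.4312 0.3646 0.0168]
scene beaker 0.74 [340. 220.] [0.4652 0.0408 0.0503]
```

View pics/c4.png

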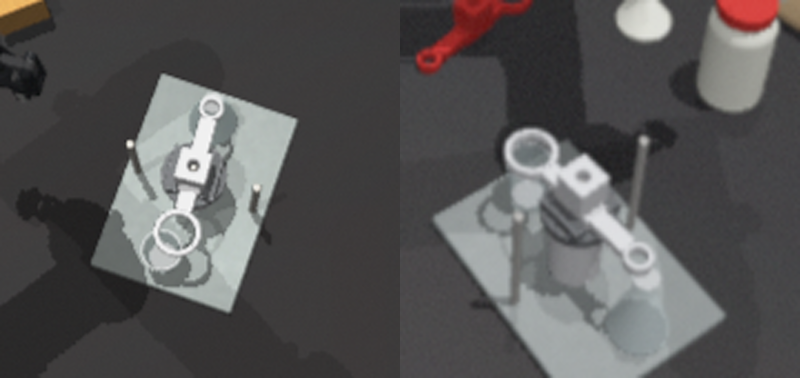

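The small ring is now on the flask's side at left (211,107), and the large ring is over the beaker at (177,232). The boss top is at 144 mm and both ends of the bar are at 111 mm, so it lies flat and home. The glassware hasn't moved.

```bash
python3 -c "
from station import job_done; print(job_done())"
```

```text
the job is handed in; nothing more can be done
None
```

The funnel arm is back on its pin, turned end for end with the same face up, and sits home in the notch with the small ring on the flask's side. I gripped it by the boss and lifted it clear. I read the notch angle (about -14.3° in world axes) from the bare collar, lowered the arm straight into the notch and let go. The job was handed in at about 14 s.

**Last checks**
- **Height:** the boss top measured 143.6–143.9 mm, against 144 mm when home. Both ends of the bar measured about 111 mm, against 112 mm, so it lies flat.
- **Angle:** the arm sits at about -13° to -14°, in line with the notch.
- **Forces:** there was no noticeable contact force while lowering, and the gripper now stands clear of everything.
- **Glassware:** the flask and beaker stand where they did. The top camera's best "flask" report was really the ring arm; its second one matched the flask. Their measured positions shifted by about a centimetre because the arm now hides different parts of them. I saw no movement in the pictures.

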